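# Rack the texture rollers in their V-cradles

## Task

Put the three loose texture rollers away on the drying rack: lay each one lengthways in the V-cradle of its own colour, bedded down in both V-blocks with its ends sticking out past the blocks on both sides. Set them down gently rather than dropping them, let go, and leave the bottle, jar, cup, kiln post, rib and brush where they are.

Things in the scene. Friction and masses are not known exactly. Their poses are not given: they have to be found in the camera images.
- roller_blue: texture roller: plain wooden cylinder, 36 mm diameter, 150 mm long, blue painted ends, dark carved rings (no change of diameter); about 150 g; lies on the table at the start and can roll. Origin: middle of its length on its axis. x runs along its axis
- roller_green: texture roller: plain wooden cylinder, 44 mm diameter, 150 mm long, green painted ends, dark carved rings (no change of diameter); about 220 g; lies on the table at the start and can roll. Origin: middle of its length on its axis. x runs along its axis
- roller_yellow: texture roller: plain wooden cylinder, 52 mm diameter, 150 mm long, yellow painted ends, dark carved rings (no change of diameter); about 300 g; lies on the table at the start and can roll. Origin: middle of its length on its axis. x runs along its axis
- cradle_blue: blue fixed V-cradle on the rack board, cut for the blue roller: two 20 mm thick V-blocks facing each other, 38 to 58 mm either side of the origin along its x, open between them (76 mm). V of 90 degrees, open upwards, its bottom line along x at 19.5 mm and its mouth (45 mm wide) at 42 mm above the origin; blocks 57 mm wide. Origin: on the rack board's top, in the middle; z up. The blue roller seated in it has its axis along x, at y = 0, 45.0 mm above the origin
- cradle_green: green fixed V-cradle on the rack board, cut for the green roller: two 20 mm thick V-blocks facing each other, 38 to 58 mm either side of the origin along its x, open between them (76 mm). V of 90 degrees, open upwards, its bottom line along x at 14.5 mm and its mouth (55 mm wide) at 42 mm above the origin; blocks 67 mm wide. Origin: on the rack board's top, in the middle; z up. The green roller seated in it has its axis along x, at y = 0, 45.6 mm above the origin
- cradle_yellow: yellow fixed V-cradle on the rack board, cut for the yellow roller: two 20 mm thick V-blocks facing each other, 38 to 58 mm either side of the origin along its x, open between them (76 mm). V of 90 degrees, open upwards, its bottom line along x at 9.5 mm and its mouth (65 mm wide) at 42 mm above the origin; blocks 77 mm wide. Origin: on the rack board's top, in the middle; z up. The yellow roller seated in it has its axis along x, at y = 0, 46.3 mm above the origin
- rack: fixed wooden board, 170 (x) x 290 (y) x 12 mm, that carries the three cradles side by side along y, about 90 mm apart, in any order. Origin: middle of its underside, on the table
- slip_bottle: bystander to leave alone: squeeze bottle, white, red cap, upright, 48 mm diameter, 120 mm tall. Origin: middle of its underside
- glaze_jar: bystander to leave alone: blue jar, black lid, upright, 60 mm diameter, 65 mm tall. Origin: middle of its underside
- bisque_cup: bystander to leave alone: terracotta cup, upright, 68 mm diameter, 60 mm tall. Origin: middle of its underside
- kiln_post: bystander to leave alone: pale spool-shaped kiln post, upright, 44 mm diameter, 60 mm tall. Origin: middle of its underside
- wood_rib: bystander to leave alone: flat dark wooden rib, 100 x 50 x 8 mm (long along its x). Origin: middle of its underside
- glaze_brush: bystander to leave alone: brush lying flat, about 150 mm long along its own x, under 30 mm tall. Origin: near its middle, at its underside

How it is judged:
By the outcome, as a careful person would: the job done as asked, in the order asked, and still so for the second after the job is handed in, with the robot touching nothing.
It also fails if it takes over 70 s, if anything falls off the work surface, if the arm or the gripper's body presses on something with over 40 N, if the wrist force passes 120 N, or if a joint passes its speed limit or range.

## Robot

A 6-joint arm with a two-finger parallel gripper is mounted at the origin on the work surface. World frame = base frame: x ahead of the robot, y to its left, z up, the work surface at z = 0. Lengths are in m, angles in rad, forces in N, time in s.
With the tool pointing down it reaches from about 0.325 to 0.75 m from the base axis. Payload 7.6 kg.
Tool frame: the origin (TCP) lies at the very end of the fingers, on their centre line; the grasp point (between the pads) lies r.grip_point_offset behind it (r.grip_point_offset is the distance from the TCP to the grasp point, in m); z points along the fingers, y is the line along which they close (so a half turn about z gives the same grasp; the last joint's range is limited). The gripper opens to 85 mm and grips with 20 to 120 N. Pads are 22 mm wide; open, the fingers measure 114 mm over their backs; the gripper's body (76 mm by 85 mm) begins 54 mm behind the grasp point. The pads swing forward as they close: fully open they stand 13 mm farther back than shut.
Start: joints at [-1.368, 0.052, 1.401, -0, 1.689, -0.07], TCP at [0.141, -0.506, 0.231] pointing down, gripper open.
Joint ranges: [-2.9, 2.9], [-0.91, 2.17], [0.12, 2.37], [-1.06, 4.2], [0.26, 2.73], [-2.93, 2.93]. Speed limits (rad/s): [2.57, 2.57, 3.01, 3.14, 3.14, 3.14].

## Interface

Orientations are given as a unit quaternion [x, y, z, w].
In Python, from plant import r gives the robot as it stands.
- The arm moves only by the tool servo_tool, never from a script. Its argument "commands" is a list of rows, each a list of 2 entries, a list of its own where there are three numbers: the shift along the tool's x, y, z in m, then the turn about the tool's z in rad. A call has 1 to 8 rows; each row is the pose to reach, as a shift and turn from the pose commanded when the call began, along the tool's axes at that moment; what a row does not reach only later rows make up. A row lasts 1/12 s, in which the tool goes at most 41.7 mm and 7.16 degrees, less where a joint would pass 70% of its speed; a pose out of reach is approached as far as the arm can. A call with a gripper value outside its range is refused whole. "grip" is the finger opening in m, from 0 to 0.0854, set as the call begins (left out, the last holds). The fingers move at their own pace and stop on an object; "force" is the grip in N (left out, the last holds). Time passes only in rows, so rows that repeat a pose let the fingers close. It gives the time, the measured TCP pose, the force, the opening and the grip force at its end, in the units of the state.
- r.observe(): the state, without advancing time (a new reading comes with each control period).
- r.camera(name): name is "scene" or "top" or "wrist"; returns a dict with "image" (480x640x3 uint8, red, green, blue), "K" (3x3 intrinsics, pixels), "R" (3x3) and "t" (3): a world point X has camera coordinates R X + t; the wrist camera has in their place "T_tool_cam" (4x4, takes a point from camera to tool coordinates, whose origin is the TCP and whose axes are the flange's). Camera axes: x right, y down, z forward; pixel columns grow to the right and rows downward; lengths in m; the calibration is good to about 2 mm. A picture is of the moment at which its call begins: read the wrist's pose just before it. There is no depth.
- r.job_done(): hands the job in; it is judged then, once.
The state is a dict: "t": time; "q": joint angles; "joint_velocities": joint speeds; "joint_efforts": joint torques, N m; "eef_pos": TCP position; "eef_rot": TCP orientation; "wrist_force": force on the tool from outside, world axes, zero at the start; "wrist_torque": the same for the moment, N m; "finger_gap": finger opening in m; "finger_force": force on a finger pad.
Only numpy, scipy, OpenCV 4.12 (cv2) and the standard library are available. Lean on these libraries where they do the work, as an engineer would, in place of code of your own. Each camera call takes 0.05 s, during which the arm holds its last target. There are 200 camera calls.

## Working session

There is one attempt and no reset: what is moved stays moved. The work goes in short steps, Python scripts to look and compute and a tool call to move; the robot and the scene stay as the last step left them, time stands still between calls to the robot, and variables do not carry over. Pictures are saved under pics/ and viewed, at most 11 in all, crops included, and the job is handed in when it is done.

Besides the shell and the picture viewer there is one more tool, called after "Emit:" in YAML: its name, and indented under it one key for each argument. servo_tool: Moves the arm, as the interface text tells. Its arguments: {"type":"object","properties":{"commands":{"type":"array"},"grip":{"type":"number"},"force":{"type":"number"}},"required":["commands"]}

```bash
mkdir -p pics
python3 - <<'E'
from plant import r
import cv2,numpy as np,pickle
s=r.observe();print(s['t'],s['eef_pos'],s['eef_rot'],s['finger_gap'],r.grip_point_offset)
d={}
for n in('top','scene'):
    c=r.camera(n);d[n]=c;cv2.imwrite(f'pics/{n}0.png',c['image'][:,:,::-1]);print(n,c['K'].tolist(),c['R'].tolist(),c['t'])
pickle.dump(d,open('cams.pkl','wb'))
E
```

```text
0.0 [ 0.14141978 -0.50530423  0.23049805] [ 9.90709799e-01  1.35990930e-01 -6.11695879e-05 -7.46001968e-04] 0.08570281075886446 0.0187
top [[451.24240558963686, 0.0, 320.9962726524448], [0.0, 451.24240558963686, 243.45445895931604], [0.0, 0.0, 1.0]] [[0.012131679389316787, -0.9998340020177854, -0.013593776675150753], [-0.9921101964787661, -0.010339247939597493, -0.12494181843925485], [0.12478052892201982, 0.015002278531695537, -0.9920709406291458]] [-0.0200268   0.56501744  1.07654001]
scene [[527.8121338666393, 0.0, 316.67537204514826], [0.0, 527.8121338666393, 237.93840834445558], [0.0, 0.0, 1.0]] [[-0.8397952493624944, 0.5427798410830785, 0.011575113909316351], [0.3012634859361679, 0.48364340536233935, -0.8217842590918302], [-0.4516461570629978, -0.6866433576197674, -0.5696811812293592]] [ 0.48190254 -0.12556914  1.27837106]
```

View pics/top0.png

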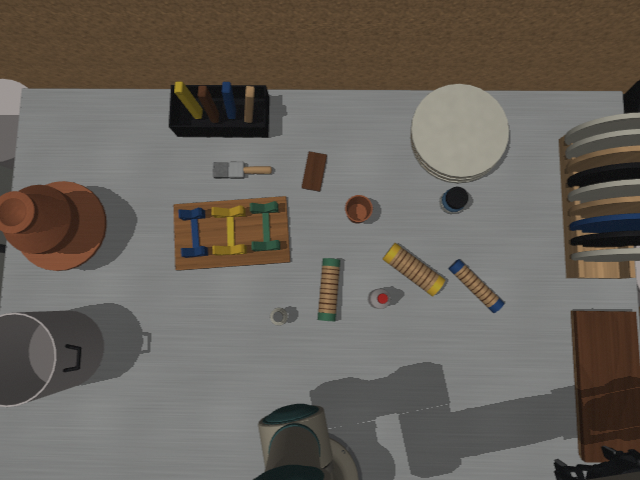

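View pics/scene0.png

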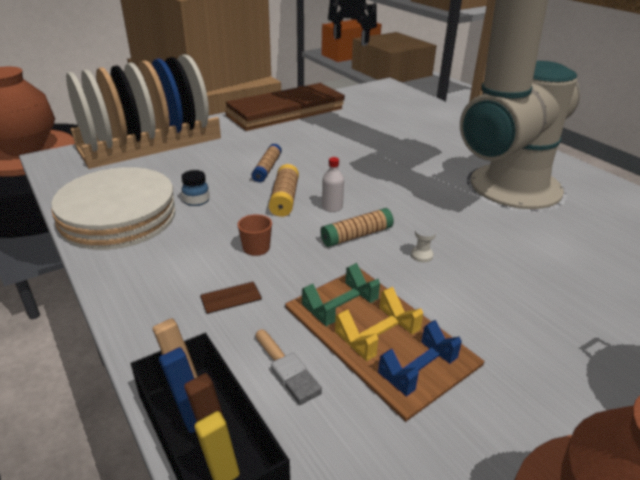

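The top view shows the rack at (232,233), with cradles blue, yellow and green from left to right. The green roller is at (329,289), yellow at (415,269) and blue at (477,286). The bottle at (380,298) sits between green and yellow. The scene view agrees with this.

```bash
cat > h.py <<'E'
import cv2,numpy as np
from scipy.spatial.transform import Rotation as Ro
HUE={'blue':(100,125),'green':(65,95),'yellow':(22,32)}
RAD={'blue':.018,'green':.022,'yellow':.026}
def blobs(img,col,amin=20,smin=110,vmin=40):
    h=cv2.cvtColor(img,cv2.COLOR_RGB2HSV);lo,hi=HUE[col]
    m=cv2.inRange(h,(lo,smin,vmin),(hi,255,255))
    n,_,st,c=cv2.connectedComponentsWithStats(m)
    return [(c[i],st[i]) for i in range(1,n) if st[i][4]>=amin]
def cast(K,R,t,px,z):
    d=R.T@np.linalg.inv(K)@np.array([px[0],px[1],1.]);o=-R.T@t
    return o+d*(z-o[2])/d[2]
E
python3 - <<'E'
import pickle;from h import *
d=pickle.load(open('cams.pkl','rb'))['top'];f=lambda p,z:cast(d['K'],d['R'],d['t'],p,z).round(4)
for c in HUE:
    for b,s in blobs(d['image'],c,12):
        if 160<b[0]<520 and 180<b[1]<340: print(c,b.round(1),s,'z=r',f(b,RAD[c]),'z=.054',f(b,.054))
print('bottle cap',f((382,298),.12),'post',f((280,316),.05),'cup',f((358,208),.05))
E
```

```text
blue [446.6 203.8] [442 196  15  15  49] z=r [ 0.6714 -0.3287  0.018 ] z=.054 [ 0.6636 -0.3191  0.054 ]
blue [193.2 232.1] [179 208  28  49 618] z=r [0.5928 0.3091 0.018 ] z=.054 [0.5874 0.2982 0.054 ]
blue [456.2 266.2] [449 260  15  14 107] z=r [ 0.5141 -0.349   0.018 ] z=.054 [ 0.5113 -0.3388  0.054 ]
blue [496.4 305.8] [489 299  15  14  99] z=r [ 0.418  -0.4445  0.018 ] z=.054 [ 0.4183 -0.4312  0.054 ]
yellow [228.9 230.5] [212 206  34  49 788] z=r [0.5967 0.2171 0.026 ] z=.054 [0.5924 0.2109 0.054 ]
yellow [391.4 252.7] [383 243  17  20 160] z=r [ 0.5452 -0.1879  0.026 ] z=.054 [ 0.5423 -0.1839  0.054 ]
yellow [436.2 286. ] [427 276  18  20 160] z=r [ 0.4644 -0.2968  0.026 ] z=.054 [ 0.4634 -0.2901  0.054 ]
bottle cap [ 0.433  -0.1529  0.12  ] post [0.3879 0.0818 0.05  ] cup [ 0.6519 -0.1036  0.05  ]
```

```bash
cat >> h.py <<'E'
def go(s,xyz,yaw_deg):
    "print shift in tool axes and turn to reach TCP xyz with tool x at yaw (mod 180)"
    R=Ro.from_quat(s['eef_rot']).as_matrix();y=np.arctan2(R[1,0],R[0,0])
    dt=(y-np.radians(yaw_deg)+np.pi/2)%np.pi-np.pi/2
    print('shift',(R.T@(np.array(xyz)-s['eef_pos'])).round(4),'turn',round(dt,3),'rows>=',round(max(np.linalg.norm(np.array(xyz)-s['eef_pos'])/.0417,abs(dt)/.125),1),'yaw now',round(np.degrees(y),2),'q6',round(s['q'][5],2))
def wrist(r,name):
    s=r.observe();c=r.camera('wrist');cv2.imwrite(f'pics/{name}.png',c['image'][:,:,::-1])
    T=np.eye(4);T[:3,:3]=Ro.from_quat(s['eef_rot']).as_matrix();T[:3,3]=s['eef_pos'];W=np.linalg.inv(T@c['T_tool_cam'])
    return s,c['image'],c['K'],W[:3,:3],W[:3,3]
E
python3 - <<'E'
from plant import r;from h import *
s=r.observe();go(s,(.466,-.397,.22),44.9)
c=r.camera('wrist');print(c['T_tool_cam'].round(3).tolist(),c['K'].tolist())
import pickle
im=pickle.load(open('cams.pkl','rb'))['top']['image']
h=cv2.cvtColor(im,cv2.COLOR_RGB2HSV);print(h[315,327],h[264,331],h[208,258],h[230,265],h[244,266])
E
```

```text
shift [ 0.3417 -0.0169  0.0106] turn -0.511 rows>= 8.2 yaw now 15.63 q6 -0.07
[[0.001, -0.952, -0.306, 0.078], [1.0, 0.0, 0.001, -0.0], [-0.001, -0.306, 0.952, -0.142], [0.0, 0.0, 0.0, 1.0]] [[395.3362310702492, 0.0, 322.83050734775793], [0.0, 395.3362310702492, 237.98286612812285], [0.0, 0.0, 1.0]]
[ 73 103  94] [ 73 105  92] [73 98 68] [ 72 107  93] [ 73 101  78]
```

Emit:
servo_tool:
  commands:
    - [[0.04,-0.002,0.001],-0.06]
    - [[0.08,-0.004,0.002],-0.13]
    - [[0.12,-0.006,0.004],-0.2]
    - [[0.16,-0.008,0.005],-0.27]
    - [[0.2,-0.01,0.006],-0.34]
    - [[0.24,-0.012,0.008],-0.41]
    - [[0.28,-0.014,0.009],-0.47]
    - [[0.32,-0.016,0.01],-0.511]

```text
t: 0.82
eef_pos: [0.447, -0.4028, 0.2208]
eef_rot: [0.924, 0.383, -0.0, -0.0]
wrist_force: [0.8, -0.8, 0.2]
finger_gap: 0.0853
finger_force: 0.0
```

```bash
cat > roll.py <<'E'
import sys
from plant import r;from h import *
c=sys.argv[1];near=np.array([float(sys.argv[2]),float(sys.argv[3])]);z=float(sys.argv[4])
s,im,K,R,t=wrist(r,sys.argv[5])
P=[]
for b,st in blobs(im,c,80,smin=90):
    p=cast(K,R,t,b,RAD[c])
    if np.linalg.norm(p[:2]-near)<.1: P.append(p);print(b.round(),st[4],p.round(4))
a,b=sorted(P,key=lambda p:-abs(np.linalg.norm(p[:2]-near)))[:2] if len(P)>2 else P
m=(a+b)/2;d=a-b;y=np.degrees(np.arctan2(d[1],d[0]))
print('mid',m.round(4),'len',np.linalg.norm(d),'yaw',y,s['t']);go(s,(m[0],m[1],z),y)
E
python3 roll.py blue .466 -.397 .004 wb
```

```text
[332.  99.] 992 [ 0.5145 -0.346   0.018 ]
[332. 256.] 678 [ 0.4172 -0.4441  0.018 ]
mid [ 0.4658 -0.395   0.018 ] len 0.13812051608008172 yaw 45.22877988263384 0.8167
shift [0.0188 0.008  0.2168] turn -0.002 rows>= 5.2 yaw now 45.09 q6 -0.01
```

View pics/wb.png

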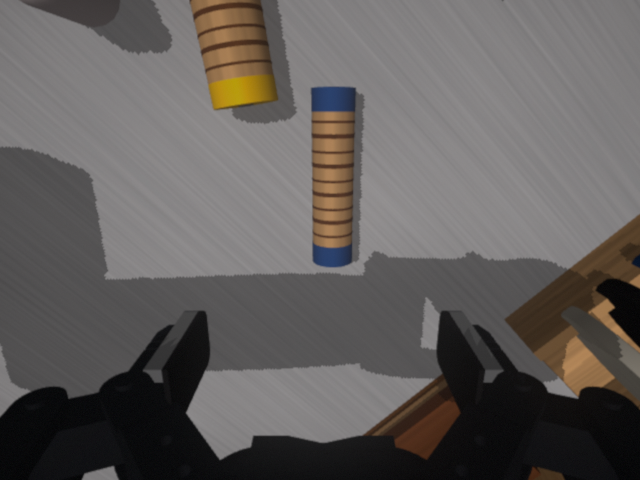

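The wrist picture shows the blue roller aligned with the tool, its ends at (332,99) and (332,256), and nothing in the fingers' way.

Emit:
servo_tool:
  commands:
    - [[0.01,0.005,0.04],0]
    - [[0.019,0.008,0.08],0]
    - [[0.019,0.008,0.12],0]
    - [[0.019,0.008,0.155],0]
    - [[0.019,0.008,0.185],0]
    - [[0.019,0.008,0.205],0]
    - [[0.019,0.008,0.216],0]
    - [[0.019,0.008,0.216],0]

```text
t: 1.53
eef_pos: [0.463, -0.395, 0.0021]
eef_rot: [0.924, 0.382, -0.001, -0.003]
wrist_force: [0.3, 1.2, -0.8]
finger_gap: 0.0854
finger_force: 0.0
```

Emit:
servo_tool:
  commands:
    - [[0,0,0],0]
    - [[0,0,0],0]
    - [[0,0,0],0]
    - [[0,0,0],0]
    - [[0,0,0],0]
    - [[0,0,0],0]
  grip: 0.025
  force: 50

```text
t: 2.03
eef_pos: [0.4653, -0.3971, 0.0073]
eef_rot: [0.924, 0.382, 0.001, 0.002]
wrist_force: [-0.9, 0.2, 6.1]
finger_gap: 0.0343
finger_force: 50.2
```

Emit:
servo_tool:
  commands:
    - [[0,0,-0.008],0]
    - [[0,0,-0.025],0]
    - [[0,0,-0.055],0]
    - [[0,0,-0.09],0]
    - [[0,0,-0.125],0]
    - [[0,0,-0.16],0]
    - [[0.0,0,-0.195],0]
    - [[0,0,-0.215],0]

```text
t: 2.7
eef_pos: [0.4648, -0.3966, 0.2257]
eef_rot: [0.924, 0.382, 0.001, 0.003]
wrist_force: [0.1, -0.4, 0.4]
finger_gap: 0.0343
finger_force: 50.0
```

Emit:
servo_tool:
  commands:
    - [[0.01,-0.008,0],0.02]
    - [[0.035,-0.029,0],0.06]
    - [[0.062,-0.053,0],0.11]
    - [[0.09,-0.077,0],0.16]
    - [[0.118,-0.101,0],0.21]
    - [[0.146,-0.125,0],0.26]
    - [[0.174,-0.149,0],0.31]
    - [[0.202,-0.173,0],0.36]

```text
t: 3.37
eef_pos: [0.4848, -0.1293, 0.2206]
eef_rot: [0.978, 0.209, 0.0, 0.0]
wrist_force: [0.7, -0.1, -1.1]
finger_gap: 0.0345
finger_force: 50.1
```

Run:
```python
from plant import r;from h import *
s=r.observe();print(s['finger_gap'],s['finger_force']);go(s,(.51,.205,.22),3)
```

```text
0.03454573816868409 50.098668336868286
shift [ 0.1596 -0.2948  0.0006] turn 0.369 rows>= 8.0 yaw now 24.12 q6 0.82
```

Emit:
servo_tool:
  commands:
    - [[0.019,-0.035,0],0.05]
    - [[0.038,-0.07,0],0.1]
    - [[0.058,-0.106,0],0.15]
    - [[0.078,-0.143,0],0.2]
    - [[0.098,-0.18,0],0.25]
    - [[0.118,-0.217,0],0.3]
    - [[0.137,-0.252,0],0.345]
    - [[0.15,-0.275,0],0.369]

```text
t: 4.03
eef_pos: [0.5082, 0.1847, 0.2205]
eef_rot: [1.0, 0.027, -0.0, -0.0]
wrist_force: [0.2, -0.2, -0.5]
finger_gap: 0.0347
finger_force: 50.1
```

Emit:
servo_tool:
  commands:
    - [[0.005,-0.009,0],0]
    - [[0.007,-0.012,0],0]
    - [[0.007,-0.012,0],0]

```text
t: 4.28
eef_pos: [0.5155, 0.1934, 0.2201]
eef_rot: [1.0, 0.028, -0.0, 0.0]
wrist_force: [-0.2, 0.3, -0.8]
finger_gap: 0.0344
finger_force: 50.1
```

Run:
```python
from plant import r;from h import *
import pickle
s,im,K,R,t=wrist(r,'rack');pickle.dump((s,im,K,R,t),open('rack.pkl','wb'))
print(s['t'],s['eef_pos'],s['finger_gap'])
```

```text
4.2833 [0.51547236 0.19339307 0.22012361] 0.03442286585644274
```

View pics/rack.png

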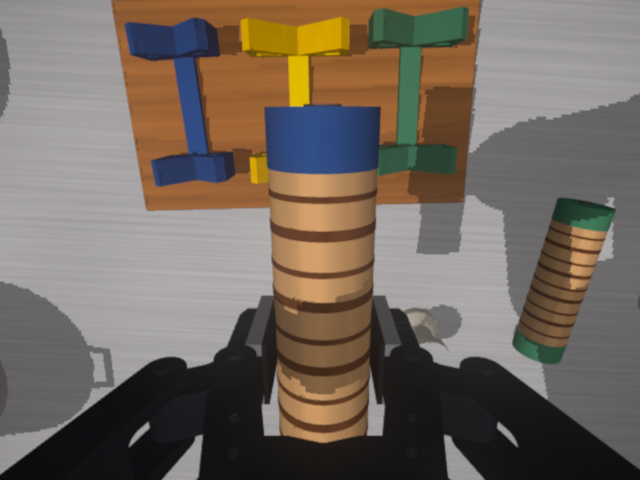

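The picture shows the rack with blue at the left (far block at y≈40, near block at y≈168), yellow in the middle partly hidden by the carried roller, and green at the right. The blue roller is firmly gripped and level.

```bash
cat > rack.py <<'E'
import pickle;from h import *
s,im,K,R,t=pickle.load(open('rack.pkl','rb'))
yaw=np.radians(3.2)
hsv=cv2.cvtColor(im,cv2.COLOR_RGB2HSV)
rows=np.arange(480)[:,None]*np.ones((1,640));cols=np.arange(640)[None]*np.ones((480,1))
W={'blue':.057,'green':.067,'yellow':.077}
for it in range(2):
  E=np.array([[np.cos(yaw),np.sin(yaw)],[-np.sin(yaw),np.cos(yaw)]]);ys=[]
  for c in HUE:
    lo,hi=HUE[c];m=cv2.inRange(hsv,(lo,90,30),(hi,255,255));m[205:]=0
    if c=='blue': m[:,245:]=0
    m=cv2.morphologyEx(m,cv2.MORPH_OPEN,np.ones((3,3)))
    v,u=np.nonzero(m);far=v<85
    d=np.linalg.inv(K)@np.stack([u,v,1+0*u]);d=R.T@d;o=-R.T@t
    P=lambda z:(E@(o[:2,None]+d[:2]*(z-o[2])/d[2]))
    hi_,lo_=P(.054),P(.012);oc=E@o[:2];res=[]
    for k in (far,~far):
        if k.sum()<100: continue
        # left/right silhouette: top edge if outward of the camera, else base edge
        a=[np.percentile(hi_[1,k],99.7),np.percentile(lo_[1,k],99.7)];b=[np.percentile(hi_[1,k],.3),np.percentile(lo_[1,k],.3)]
        L=a[0] if a[0]>oc[1] else a[1]; Rr=b[0] if b[0]<oc[1] else b[1]
        res.append(((L+Rr)/2,L-Rr))
    xt=np.percentile(hi_[0],99.8)
    xb=np.percentile(hi_[0],.2)
    x=(xt+xb)/2
    y=np.mean([q[0] for q in res]) if c!='yellow' else res[0][0]
    if c!='yellow': ys.append((res[0][0]-res[1][0])/.096)
    print(it,c,np.round(res,4).tolist(),'xext',round(xt-xb,4),'world',(E.T@[x,y]).round(4))
  print('slopes',ys,'yaw',np.degrees(yaw)); yaw+=np.mean(ys)
E
python3 rack.py
```

```text
0 blue [[0.2794, 0.0444], [0.2732, 0.0449]] xext 0.1148 world [0.59   0.3097]
0 green [[0.094, 0.0592], [0.0392, 0.1531]] xext 0.1377 world [0.5972 0.1001]
0 yellow [[0.1839, 0.0747], [0.1981, 0.0449]] xext 0.1131 world [0.5967 0.2176]
slopes [np.float64(0.06501710252417141), np.float64(0.5712597790386654)] yaw 3.2
1 blue [[0.0599, 0.0473], [0.084, 0.0463]] xext 0.1203 world [0.5892 0.3086]
1 green [[-0.1186, 0.057], [-0.1334, 0.1386]] xext 0.1791 world [0.5909 0.0965]
1 yellow [[-0.03, 0.074], [0.0041, 0.0628]] xext 0.1083 world [0.611  0.2075]
slopes [np.float64(-0.25113287354379144), np.float64(0.15416824523204384)] yaw 21.42798995764795
```

```bash
sed -i "s/m\[205:\]=0/m[205:]=0;m[:,500:]=0/; s/ else a\[1\]/ else a[0]/; s/ else b\[1\]/ else b[0]/" rack.py; python3 rack.py
```

```text
0 blue [[0.2738, 0.0555], [0.268, 0.0552]] xext 0.1148 world [0.5903 0.3043]
0 green [[0.0965, 0.0641], [0.0923, 0.0585]] xext 0.1123 world [0.6083 0.1286]
0 yellow [[0.1839, 0.0747], [0.1974, 0.0462]] xext 0.1131 world [0.5967 0.2176]
slopes [np.float64(0.06094982812134749), np.float64(0.04305591201635627)] yaw 3.2
1 blue [[0.2395, 0.0553], [0.2385, 0.0553]] xext 0.113 world [0.5906 0.3043]
1 green [[0.0621, 0.064], [0.0628, 0.0586]] xext 0.1123 world [0.6085 0.1287]
1 yellow [[0.1496, 0.0747], [0.1665, 0.049]] xext 0.1125 world [0.5983 0.2153]
slopes [np.float64(0.010424060345585207), np.float64(-0.007355856560449571)] yaw 6.179544977512406
```

Run:
```python
import pickle;from h import *
s,im,K,R,t=pickle.load(open('rack.pkl','rb'))
A=lambda p,q,z:(lambda d:(np.degrees(np.arctan2(d[1],d[0])).round(2),np.linalg.norm(d).round(4)))((cast(K,R,t,q,z)-cast(K,R,t,p,z))[:2])
print('left',A((147,209),(114,0),.012),'right',A((463,203),(480,0),.012),'bottom',A((463,203),(147,209),.012))
print('yellow rail top',[cast(K,R,t,p,.03).round(4) for p in((299,58),(301,100))])
d=pickle.load(open('cams.pkl','rb'))['top'];f=lambda p:cast(d['K'],d['R'],d['t'],p,.012)
for p,q in(((174,204),(288,197)),((177,270),(290,262))): e=f(q)-f(p);print(np.degrees(np.arctan2(e[1],e[0]))+90)
go(s,(.5906,.3043,.12),5.8)
```

```text
left (np.float64(4.24), np.float64(0.1672)) right (np.float64(4.77), np.float64(0.1618)) bottom (np.float64(94.33), np.float64(0.2868))
yellow rail top [array([0.6312, 0.2181, 0.03  ]), array([0.6007, 0.2154, 0.03  ])]
4.101152327573843
4.688577596080194
shift [ 0.0812 -0.1066  0.1   ] turn -0.045 rows>= 4.0 yaw now 3.19 q6 1.81
```

Emit:
servo_tool:
  commands:
    - [[0.015,-0.02,0.01],-0.005]
    - [[0.033,-0.044,0.03],-0.012]
    - [[0.052,-0.07,0.05],-0.02]
    - [[0.07,-0.093,0.07],-0.025]
    - [[0.08,-0.106,0.09],-0.025]
    - [[0.0806,-0.1068,0.1],-0.025]
    - [[0.0806,-0.1068,0.1],-0.025]
    - [[0.0806,-0.1068,0.1],-0.025]

```text
t: 5.0
eef_pos: [0.5901, 0.3028, 0.1203]
eef_rot: [0.999, 0.039, -0.0, 0.0]
wrist_force: [0.6, 1.0, -2.1]
finger_gap: 0.0342
finger_force: 50.2
```

Emit:
servo_tool:
  commands:
    - [[0,0,0.01],0]
    - [[0,0,0.025],0]
    - [[0,0,0.04],0]
    - [[0,0,0.052],0]
    - [[0,0,0.06],0]
    - [[0,0,0.065],0]
    - [[0,0,0.065],0]
    - [[0,0,0.065],0]

```text
t: 5.67
eef_pos: [0.5903, 0.3047, 0.0559]
eef_rot: [0.999, 0.04, 0.0, -0.0]
wrist_force: [0.0, 0.5, -0.7]
finger_gap: 0.0347
finger_force: 50.2
```

Run:
```python
from plant import r;from h import *
s,im,K,R,t=wrist(r,'seatb');print(s['wrist_force'],s['wrist_torque'],s['eef_pos'],s['t'])
go(s,(.590,.3045,.046),4.6)
```

```text
[ 0.0258464   0.52384605 -0.69054173] [ 0.0489112  -0.01278177 -0.04539072] [0.59025597 0.30466387 0.05591866] 5.6667
shift [-0.0003  0.0001  0.0099] turn -0.001 rows>= 0.2 yaw now 4.56 q6 1.91
```

View pics/seatb.png

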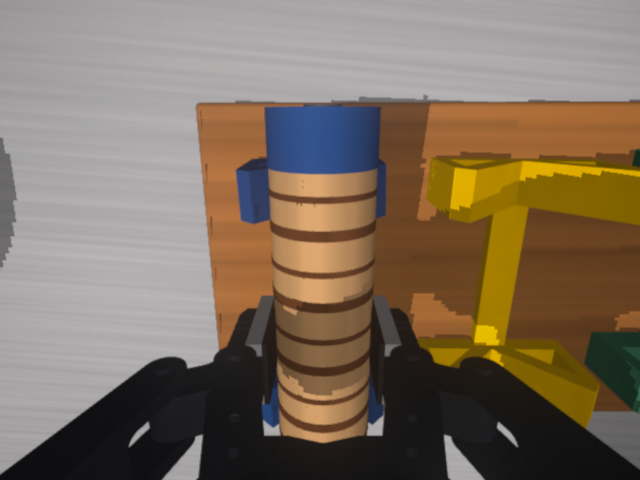

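The blue roller is over its cradle. The far block shows 29 px on the left and 6 px on the right, so I'll measure the small yaw and offset error before lowering.

Run:
```python
from h import *
from plant import r
s=r.observe();c=r.camera('wrist')
im=c['image'];T=np.eye(4);T[:3,:3]=Ro.from_quat(s['eef_rot']).as_matrix();T[:3,3]=s['eef_pos'];W=np.linalg.inv(T@c['T_tool_cam']);K=c['K'];R=W[:3,:3];t=W[:3,3]
h=cv2.cvtColor(im,cv2.COLOR_RGB2HSV)
# board left edge: first saturated-brown pixel in rows
P=[]
for v in range(115,290,5):
    m=(h[v,150:260,1]>90)&(h[v,150:260,0]<20);k=np.argmax(m)
    P.append(cast(K,R,t,(150+k,v),.012)[:2])
P=np.array(P);f=np.polyfit(P[:,0],P[:,1],1);print('edge yaw',np.degrees(np.arctan(f[0])),np.std(P[:,1]-np.polyval(f,P[:,0])))
m=cv2.inRange(h,(100,90,20),(125,255,255))
for nm,a,b in(('far',172,215),('near',385,425)):
    u=np.nonzero(m[a:b].any(0))[0];u=u[(u>200)&(u<430)];L,Rr=u.min(),u.max()
    v=(a+b)/2
    p,q=cast(K,R,t,(L,v),.054),cast(K,R,t,(Rr,v),.054);print(nm,L,Rr,p.round(4),q.round(4),((p+q)/2).round(4))
```

```text
edge yaw 4.764065266907412 0.000143929587511052
far 238 385 [0.6369 0.3402 0.054 ] [0.6412 0.2859 0.054 ] [0.6391 0.313  0.054 ]
near 261 382 [0.5423 0.3286 0.054 ] [0.5466 0.275  0.054 ] [0.5444 0.3018 0.054 ]
```

Emit:
servo_tool:
  commands:
    - [[0.001,-0.001,0],-0.02]
    - [[0.0014,-0.0024,0],-0.037]
    - [[0.0014,-0.0024,0],-0.037]
    - [[0.0014,-0.0024,0.003],-0.037]
    - [[0.0014,-0.0024,0.006],-0.037]
    - [[0.0014,-0.0024,0.008],-0.037]
    - [[0.0014,-0.0024,0.008],-0.037]

```text
t: 6.35
eef_pos: [0.591, 0.3071, 0.0466]
eef_rot: [0.998, 0.058, -0.0, 0.0]
wrist_force: [0.2, 0.6, -1.0]
finger_gap: 0.0344
finger_force: 50.2
```

Emit:
servo_tool:
  commands:
    - [[0,0,0.001],0]
    - [[0,0,0.002],0]
    - [[0,0,0.002],0]

```text
t: 6.6
eef_pos: [0.5912, 0.3073, 0.0462]
eef_rot: [0.998, 0.058, 0.0, -0.0]
wrist_force: [-4.7, -0.3, 4.4]
finger_gap: 0.0343
finger_force: 50.8
```

Emit:
servo_tool:
  commands:
    - [[0,0,0.001],0]
    - [[0,0,0.001],0]
    - [[0,0,0.001],0]

```text
t: 6.85
eef_pos: [0.5912, 0.3073, 0.0462]
eef_rot: [0.998, 0.058, 0.0, -0.0]
wrist_force: [-6.0, -1.8, 8.8]
finger_gap: 0.0346
finger_force: 51.3
```

Emit:
servo_tool:
  commands:
    - [[0,0,0],0]
    - [[0,0,0],0]
    - [[0,0,0],0]
    - [[0,0,0],0]
    - [[0,0,0],0]
  grip: 0.052

```text
t: 7.27
eef_pos: [0.5911, 0.3071, 0.0439]
eef_rot: [0.998, 0.058, -0.0, 0.0]
wrist_force: [0.9, -0.5, 0.2]
finger_gap: 0.0521
finger_force: 0.0
```

Emit:
servo_tool:
  commands:
    - [[0,0,-0.01],0]
    - [[0,0,-0.03],0]
    - [[0,0,-0.06],0]
    - [[0,0,-0.1],0]
    - [[0,0,-0.14],0]
    - [[0,0,-0.175],0]
    - [[0,0,-0.175],0]

```text
t: 7.85
eef_pos: [0.5934, 0.3082, 0.2307]
eef_rot: [0.998, 0.058, 0.008, -0.003]
wrist_force: [0.1, 0.1, 1.2]
finger_gap: 0.0518
finger_force: 0.0
```

Run:
```python
from plant import r;from h import *
s,im,K,R,t=wrist(r,'rack2');print(s['t']);import pickle;pickle.dump((s,im,K,R,t),open('rack2.pkl','wb'))
P=[]
for b,st in blobs(im,'blue',80,90):
    p=cast(K,R,t,b,.057);print(b.round(),st[4],p.round(4))
go(s,(.42,0,.22),4)
c=r.camera('top');im=c['image'];HUE['green']=(65,85)
for b,st in blobs(im,'green',20,80):
    if 300<b[0]<350: print(b,st[4],cast(c['K'],c['R'],c['t'],b,.022).round(4))
```

```text
7.85
[324. 129.] 1098 [0.6609 0.3158 0.057 ]
[296. 157.] 257 [0.6364 0.3356 0.057 ]
[354. 157.] 256 [0.6419 0.2901 0.057 ]
[298. 269.] 193 [0.5428 0.3245 0.057 ]
[352. 269.] 175 [0.5483 0.2785 0.057 ]
[324. 293.] 731 [0.5231 0.2996 0.057 ]
shift [-0.2082  0.2859  0.0062] turn 0.047 rows>= 8.5 yaw now 6.69 q6 1.88
[331.1        261.92727273] 110 [ 0.521  -0.0391  0.022 ]
[326.33913043 316.60869565] 115 [ 0.3869 -0.0287  0.022 ]
```

View pics/rack2.png

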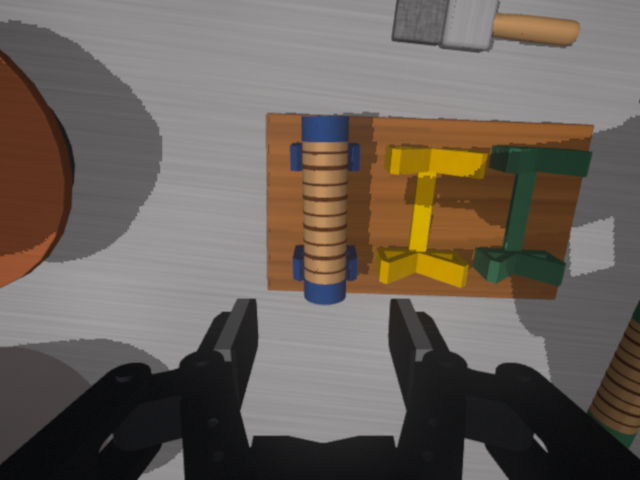

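Blue is seated symmetrically: its ends are at (324,129) and (324,293), beyond both blocks. Yellow and green cradles are now in clear view, so I'll measure them.

Run:
```python
import pickle;from h import *
s,im,K,R,t=pickle.load(open('rack2.pkl','rb'));hsv=cv2.cvtColor(im,cv2.COLOR_RGB2HSV)
for c,(u0,u1) in {'yellow':(365,500),'green':(470,600)}.items():
    lo,hi=HUE[c];m=cv2.inRange(hsv,(lo,90,25),(hi,255,255));m[:,:u0]=0;m[:,u1:]=0;m[:135]=0;m[295:]=0
    m=cv2.morphologyEx(m,cv2.MORPH_OPEN,np.ones((3,3)));C=[]
    for a,b in((135,185),(240,295)):
        v,u=np.nonzero(m[a:b]);v=v+a
        P=np.array([cast(K,R,t,p,.054)[:2] for p in zip(u,v)])
        yw=np.radians(6);E=np.array([[np.cos(yw),np.sin(yw)],[-np.sin(yw),np.cos(yw)]]);Q=P@E.T
        l,h_=np.percentile(Q[:,1],[.3,99.7]);xx=np.percentile(Q[:,0],[.5,99.5]);C.append((E.T@[xx.mean(),(l+h_)/2]));print(c,'w',h_-l,'x',xx,C[-1].round(4))
    d=C[0]-C[1];print(c,'mid',(C[0]+C[1])/2,'yaw',np.degrees(np.arctan2(d[1],d[0])))
```

```text
yellow w 0.07851546783726791 x [0.64787557 0.67613875] [0.6421 0.2243]
yellow w 0.0782720414494541 x [0.56027398 0.6001357 ] [0.5603 0.2194]
yellow mid [0.60121067 0.22184218] yaw 3.484909510384234
green w 0.06452476655986872 x [0.64893158 0.67741288] [0.6526 0.1351]
green w 0.0647158771216112 x [0.56252822 0.60131113] [0.5715 0.1297]
green mid [0.61206226 0.13237189] yaw 3.8045668310982164
```

Emit:
servo_tool:
  commands:
    - [[-0.02,0.033,0],0.025]
    - [[-0.04,0.067,0],0.05]
    - [[-0.06,0.1,0],0.075]
    - [[-0.08,0.134,0],0.1]
    - [[-0.1,0.168,0],0.125]
    - [[-0.12,0.202,0],0.15]
    - [[-0.14,0.236,0],0.175]
    - [[-0.16,0.27,0],0.194]
  grip: 0.085

```text
t: 8.62
eef_pos: [0.4619, 0.019, 0.2176]
eef_rot: [0.999, -0.039, -0.001, 0.0]
wrist_force: [0.4, -0.1, 0.6]
finger_gap: 0.0852
finger_force: 0.0
```

Emit:
servo_tool:
  commands:
    - [[-0.018,0.025,0],0]
    - [[-0.022,0.048,0],0]
    - [[-0.022,0.048,0],0]

```text
t: 8.87
eef_pos: [0.4363, -0.0287, 0.2181]
eef_rot: [0.999, -0.04, -0.001, 0.001]
wrist_force: [-0.9, 0.6, 0.2]
finger_gap: 0.0847
finger_force: 0.0
```

```bash
sed -i "s/smin=90/smin=80/" roll.py; python3 roll.py green .454 -.034 .006 wg
```

```text
[323. 102.] 1138 [ 0.5203 -0.0356  0.022 ]
[324. 263.] 739 [ 0.3809 -0.0252  0.022 ]
mid [ 0.4506 -0.0304  0.022 ] len 0.13981156678246104 yaw -4.238919709857913 8.8667
shift [0.0149 0.0003 0.212 ] turn -0.007 rows>= 5.1 yaw now -4.64 q6 1.5
```

Emit:
servo_tool:
  commands:
    - [[0.007,0,0.04],0]
    - [[0.016,0,0.08],-0.007]
    - [[0.016,0,0.12],-0.007]
    - [[0.016,0,0.155],-0.007]
    - [[0.016,0,0.185],-0.007]
    - [[0.016,0,0.203],-0.007]
    - [[0.016,0,0.21],-0.007]
    - [[0.016,0,0.21],-0.007]

```text
t: 9.58
eef_pos: [0.4525, -0.0262, 0.007]
eef_rot: [0.999, -0.035, -0.003, -0.0]
wrist_force: [-0.4, 0.5, 0.1]
finger_gap: 0.0849
finger_force: 0.0
```

Emit:
servo_tool:
  commands:
    - [[0,0,0],0]
    - [[0,0,0],0]
    - [[0,0,0],0]
    - [[0,0,0],0]
    - [[0,0,0],0]
    - [[0,0,0],0]
  grip: 0.03
  force: 50

```text
t: 10.08
eef_pos: [0.4552, -0.0272, 0.0111]
eef_rot: [0.999, -0.035, 0.002, 0.0]
wrist_force: [-1.1, -0.1, 5.4]
finger_gap: 0.0425
finger_force: 50.4
```

Emit:
servo_tool:
  commands:
    - [[0,0,-0.008],0]
    - [[0,0,-0.025],0]
    - [[0,0,-0.055],0]
    - [[0,0,-0.09],0]
    - [[0,0,-0.125],0]
    - [[0,0,-0.16],0]
    - [[0,0,-0.18],0]
    - [[0,0,-0.18],0]

```text
t: 10.75
eef_pos: [0.456, -0.0273, 0.1955]
eef_rot: [0.999, -0.035, 0.005, 0.001]
wrist_force: [0.9, 0.4, -1.1]
finger_gap: 0.0425
finger_force: 51.2
```

Run:
```python
from plant import r;from h import *
s=r.observe();go(s,(.610,.131,.12),4.5);go(s,(.610,.131,.18),4.5)
```

```text
shift [ 0.1417 -0.1688  0.0768] turn -0.149 rows>= 5.6 yaw now -4.02 q6 1.5
shift [ 0.1423 -0.1687  0.0168] turn -0.149 rows>= 5.3 yaw now -4.02 q6 1.5
```

Emit:
servo_tool:
  commands:
    - [[0.015,-0.018,0],-0.02]
    - [[0.037,-0.044,0.005],-0.05]
    - [[0.06,-0.072,0.01],-0.08]
    - [[0.085,-0.101,0.02],-0.11]
    - [[0.11,-0.131,0.035],-0.13]
    - [[0.13,-0.155,0.055],-0.149]
    - [[0.142,-0.169,0.07],-0.149]
    - [[0.142,-0.169,0.077],-0.149]

```text
t: 11.42
eef_pos: [0.607, 0.1341, 0.1073]
eef_rot: [0.999, 0.041, -0.003, -0.0]
wrist_force: [0.1, -0.1, -2.5]
finger_gap: 0.0427
finger_force: 51.3
```

Emit:
servo_tool:
  commands:
    - [[0,0,0.015],0]
    - [[0,0,0.035],0]
    - [[0,0,0.05],0]
    - [[0,0,0.06],0]
    - [[0,0,0.06],0]
    - [[0,0,0.06],0]

```text
t: 11.92
eef_pos: [0.6072, 0.1313, 0.0522]
eef_rot: [0.999, 0.039, -0.0, -0.0]
wrist_force: [-0.9, 1.1, -2.1]
finger_gap: 0.0419
finger_force: 51.9
```

Run:
```python
from plant import r;from h import *
s,im,K,R,t=wrist(r,'seatg');print(s['t'],s['eef_pos'],s['wrist_force']);import pickle;pickle.dump((s,im,K,R,t),open('seatg.pkl','wb'))
```

```text
11.9167 [0.60724961 0.1312581  0.05224235] [-0.91408502  1.09522016 -2.11566799]
```

View pics/seatg.png

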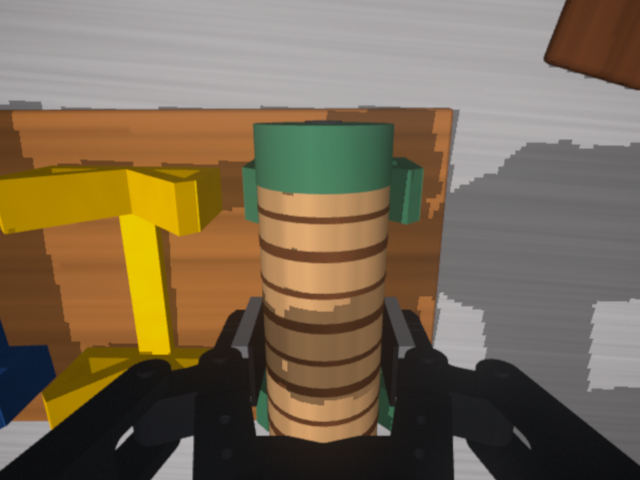

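The green roller is just above its V. The far block spans columns 243–421 and the near block about 257–393; I'll compute the offset.

```bash
cat > blk.py <<'E'
import pickle,sys;from h import *
c=sys.argv[1];s,im,K,R,t=pickle.load(open(sys.argv[2],'rb'));u0,u1=int(sys.argv[3]),int(sys.argv[4])
h=cv2.cvtColor(im,cv2.COLOR_RGB2HSV);lo,hi=HUE[c];m=cv2.inRange(h,(lo,80,20),(hi,255,255));C=[]
for a,b in((192,225),(385,432)):
    u=np.nonzero(m[a:b].any(0))[0];u=u[(u>u0)&(u<u1)];v=(a+b)/2
    p,q=[cast(K,R,t,(k,v),.054) for k in(u.min(),u.max())];C.append((p+q)/2);print(u.min(),u.max(),'w',np.linalg.norm(p-q).round(4),C[-1].round(4))
d=C[0]-C[1];m=(C[0]+C[1])/2;y=np.degrees(np.arctan2(d[1],d[0]));print('mid',m.round(4),'yaw',y)
go(s,(s['eef_pos'][0],m[1]+(s['eef_pos'][0]-m[0])*d[1]/d[0],s['eef_pos'][2]),y)
E
python3 blk.py green seatg.pkl 230 440
```

```text
245 420 w 0.0638 [0.6518 0.1314 0.054 ]
257 394 w 0.0594 [0.5629 0.1267 0.054 ]
mid [0.6074 0.129  0.054 ] yaw 3.005832117755917
shift [-0.0002  0.0022  0.    ] turn 0.026 rows>= 0.2 yaw now 4.49 q6 1.65
```

Emit:
servo_tool:
  commands:
    - [[0,0.0015,0],0.005]
    - [[0,0.0027,0],0.005]
    - [[0,0.0027,0],0.005]
    - [[0,0.0027,0.002],0.005]
    - [[0,0.0027,0.004],0.005]
    - [[0,0.0027,0.005],0.005]
    - [[0,0.0027,0.005],0.005]

```text
t: 12.55
eef_pos: [0.6077, 0.1288, 0.0472]
eef_rot: [0.999, 0.037, -0.0, 0.0]
wrist_force: [-0.1, -0.7, -1.8]
finger_gap: 0.0424
finger_force: 51.8
```

Emit:
servo_tool:
  commands:
    - [[0,0,0.001],0]
    - [[0,0,0.002],0]
    - [[0,0,0.002],0]

```text
t: 12.8
eef_pos: [0.6082, 0.1284, 0.0466]
eef_rot: [0.999, 0.037, 0.001, 0.0]
wrist_force: [-3.6, -3.5, 7.4]
finger_gap: 0.0424
finger_force: 52.8
```

Emit:
servo_tool:
  commands:
    - [[0,0,0.001],0]
    - [[0,0,0.001],0]
    - [[0,0,0.001],0]

```text
t: 13.05
eef_pos: [0.6084, 0.1282, 0.0464]
eef_rot: [0.999, 0.037, 0.001, 0.001]
wrist_force: [-5.4, -4.0, 10.6]
finger_gap: 0.0425
finger_force: 53.2
```

Emit:
servo_tool:
  commands:
    - [[0,0,0],0]
    - [[0,0,0],0]
    - [[0,0,0],0]
    - [[0,0,0],0]
    - [[0,0,0],0]
  grip: 0.06

```text
t: 13.47
eef_pos: [0.6077, 0.129, 0.044]
eef_rot: [0.999, 0.037, -0.0, 0.0]
wrist_force: [-0.1, -0.6, 0.6]
finger_gap: 0.0602
finger_force: 0.0
```

Emit:
servo_tool:
  commands:
    - [[0,0,-0.01],0]
    - [[0,0,-0.03],0]
    - [[0,0,-0.06],0]
    - [[0,0,-0.1],0]
    - [[0,0,-0.14],0]
    - [[0,0,-0.175],0]
    - [[0,0,-0.175],0]

```text
t: 14.05
eef_pos: [0.6103, 0.1293, 0.2302]
eef_rot: [0.999, 0.037, 0.008, -0.001]
wrist_force: [0.1, 0.4, 1.4]
finger_gap: 0.0599
finger_force: 0.0
```

Run:
```python
from plant import r;from h import *
s,im,K,R,t=wrist(r,'rack3');print(s['t'],s['eef_pos'])
for c in HUE:
  for b,st in blobs(im,c,80,80):
    print(c,b.round(),st[4],cast(K,R,t,b,.0575).round(4))
go(s,(.495,-.250,.22),53.4)
```

```text
14.05 [0.61026583 0.12933322 0.23018121]
blue [ 87. 133.] 1291 [0.661  0.316  0.0575]
blue [136. 235.] 3318 [0.5811 0.2832 0.0575]
green [323. 135.] 1239 [0.673  0.134  0.0575]
green [288. 157.] 148 [0.6547 0.1606 0.0575]
green [361. 157.] 173 [0.6587 0.1032 0.0575]
green [290. 269.] 109 [0.5605 0.1536 0.0575]
green [358. 268.] 101 [0.5654 0.0963 0.0575]
green [322. 301.] 787 [0.5326 0.1241 0.0575]
yellow [221. 213.] 6227 [0.6056 0.2126 0.0575]
yellow [628. 297.] 961 [ 0.5562 -0.1421  0.0575]
shift [-0.1431  0.3698  0.0075] turn -0.858 rows>= 9.5 yaw now 4.23 q6 1.65
```

View pics/rack3.png

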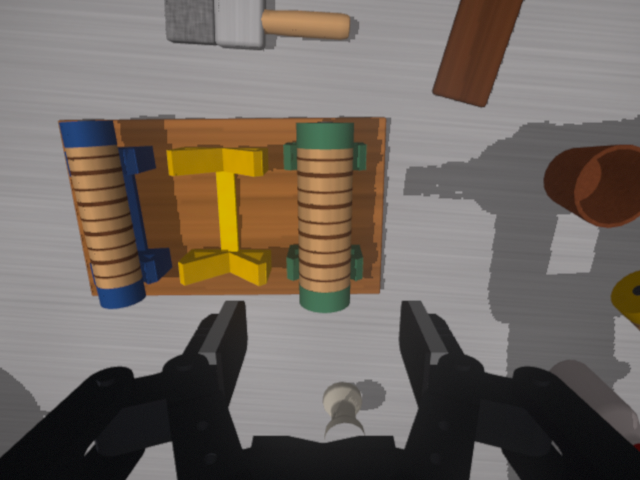

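Green is seated symmetrically, with its ends at (323,135) and (322,301). Next is the yellow roller.

Emit:
servo_tool:
  commands:
    - [[-0.014,0.036,0],-0.08]
    - [[-0.028,0.072,0],-0.16]
    - [[-0.042,0.108,0],-0.25]
    - [[-0.056,0.144,0],-0.34]
    - [[-0.07,0.18,0],-0.43]
    - [[-0.084,0.216,0],-0.52]
    - [[-0.098,0.252,0],-0.61]
    - [[-0.112,0.288,0],-0.7]
  grip: 0.085

```text
t: 14.77
eef_pos: [0.5161, -0.168, 0.2186]
eef_rot: [0.925, 0.379, -0.0, -0.0]
wrist_force: [0.8, 0.3, -0.3]
finger_gap: 0.0849
finger_force: 0.0
```

Run:
```python
from plant import r;from h import *
go(r.observe(),(.495,-.250,.22),53.4)
```

```text
shift [-0.0726  0.0436 -0.0014] turn -0.154 rows>= 2.0 yaw now 44.6 q6 0.41
```

Emit:
servo_tool:
  commands:
    - [[-0.03,0.018,0],-0.06]
    - [[-0.06,0.036,0],-0.12]
    - [[-0.064,0.037,0],-0.154]
    - [[-0.064,0.037,0],-0.154]

```text
t: 15.1
eef_pos: [0.4962, -0.2395, 0.2184]
eef_rot: [0.895, 0.446, -0.001, -0.001]
wrist_force: [0.2, 0.2, -0.7]
finger_gap: 0.0851
finger_force: 0.0
```

```bash
python3 roll.py yellow .505 -.242 .012 wy
```

```text
[330. 119.] 1284 [ 0.5434 -0.1851  0.026 ]
[326. 280.] 725 [ 0.4562 -0.2967  0.026 ]
mid [ 0.4998 -0.2409  0.026 ] len 0.14157769133994885 yaw 51.98824588375177 15.1
shift [0.0012 0.0041 0.2064] turn 0.018 rows>= 5.0 yaw now 53.02 q6 0.13
```

View pics/wy.png

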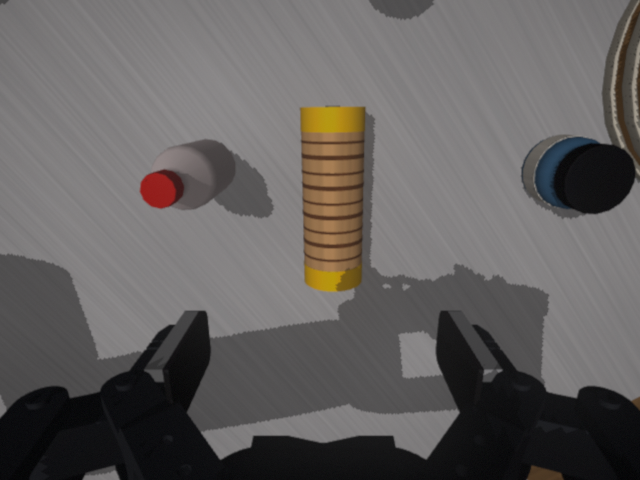

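The yellow roller lies along the tool, with its ends at (330,119) and (326,280). The bottle at (190,175) is clear of the finger paths.

Emit:
servo_tool:
  commands:
    - [[0.003,0.004,0.03],0.018]
    - [[0.003,0.0045,0.07],0.018]
    - [[0.003,0.0045,0.11],0.018]
    - [[0.003,0.0045,0.145],0.018]
    - [[0.003,0.0045,0.175],0.018]
    - [[0.003,0.0045,0.197],0.018]
    - [[0.003,0.0045,0.205],0.018]
    - [[0.003,0.0045,0.205],0.018]

```text
t: 15.82
eef_pos: [0.5018, -0.2362, 0.012]
eef_rot: [0.898, 0.44, -0.001, -0.002]
wrist_force: [0.4, -0.0, -0.3]
finger_gap: 0.0846
finger_force: 0.0
```

Emit:
servo_tool:
  commands:
    - [[0,0,0],0]
    - [[0,0,0],0]
    - [[0,0,0],0]
    - [[0,0,0],0]
    - [[0,0,0],0]
    - [[0,0,0],0]
  grip: 0.04
  force: 60

```text
t: 16.32
eef_pos: [0.5045, -0.2388, 0.0172]
eef_rot: [0.898, 0.439, 0.002, 0.002]
wrist_force: [0.6, 0.2, 6.7]
finger_gap: 0.0501
finger_force: 62.7
```

Emit:
servo_tool:
  commands:
    - [[0,0,-0.008],0]
    - [[0,0,-0.025],0]
    - [[0,0,-0.055],0]
    - [[0,0,-0.09],0]
    - [[0,0,-0.125],0]
    - [[0,0,-0.16],0]
    - [[0,0,-0.185],0]
    - [[0,0,-0.185],0]

```text
t: 16.98
eef_pos: [0.5046, -0.2391, 0.2069]
eef_rot: [0.898, 0.439, 0.003, 0.005]
wrist_force: [0.9, -1.2, -2.8]
finger_gap: 0.05
finger_force: 63.4
```

Run:
```python
from plant import r;from h import *
go(r.observe(),(.600,.218,.20),4.5)
```

```text
shift [ 0.4193 -0.2054  0.0053] turn 0.831 rows>= 11.2 yaw now 52.12 q6 0.15
```

Emit:
servo_tool:
  commands:
    - [[0.01,-0.005,0],0.02]
    - [[0.032,-0.016,0],0.06]
    - [[0.064,-0.031,0],0.12]
    - [[0.098,-0.048,0],0.19]
    - [[0.132,-0.065,0],0.26]
    - [[0.166,-0.081,0],0.33]
    - [[0.2,-0.098,0],0.4]
    - [[0.234,-0.115,0],0.47]

```text
t: 17.65
eef_pos: [0.5549, 0.0191, 0.1976]
eef_rot: [0.976, 0.216, -0.001, -0.0]
wrist_force: [0.5, -0.7, -4.3]
finger_gap: 0.0501
finger_force: 63.3
```

Run:
```python
from plant import r;from h import *
go(r.observe(),(.600,.218,.20),4.5)
```

```text
shift [ 0.1249 -0.1613 -0.0026] turn 0.357 rows>= 4.9 yaw now 24.98 q6 1.1
```

Emit:
servo_tool:
  commands:
    - [[0.02,-0.027,0],0.06]
    - [[0.043,-0.056,0],0.13]
    - [[0.067,-0.087,0],0.2]
    - [[0.092,-0.118,0],0.27]
    - [[0.11,-0.142,0],0.33]
    - [[0.12,-0.156,0],0.357]
    - [[0.124,-0.161,0],0.357]
    - [[0.124,-0.161,0],0.357]

```text
t: 18.32
eef_pos: [0.5986, 0.2169, 0.1972]
eef_rot: [0.999, 0.043, -0.001, 0.0]
wrist_force: [-0.7, 0.3, -3.4]
finger_gap: 0.0499
finger_force: 63.2
```

Emit:
servo_tool:
  commands:
    - [[0,0,0.02],0]
    - [[0,0,0.05],0]
    - [[0,0,0.08],0]
    - [[0,0,0.11],0]
    - [[0,0,0.13],0]
    - [[0,0,0.138],0]
    - [[0,0,0.138],0]
    - [[0,0,0.138],0]

```text
t: 18.98
eef_pos: [0.5997, 0.2149, 0.0622]
eef_rot: [0.999, 0.041, 0.0, 0.0]
wrist_force: [0.1, 0.2, -2.5]
finger_gap: 0.0498
finger_force: 63.2
```

```bash
python3 - <<'E'
from plant import r;from h import *
s,im,K,R,t=wrist(r,'seaty');print(s['t'],s['eef_pos'],s['wrist_force']);import pickle;pickle.dump((s,im,K,R,t),open('seaty.pkl','wb'))
E
python3 blk.py yellow seaty.pkl 215 445
```

```text
18.9833 [0.59971182 0.21493033 0.06215208] [ 0.05204973  0.22760604 -2.53841073]
223 444 w 0.0862 [0.6419 0.2143 0.054 ]
242 396 w 0.0714 [0.5466 0.2124 0.054 ]
mid [0.5943 0.2134 0.054 ] yaw 1.1746693153121321
shift [-0.0001  0.0014  0.    ] turn 0.062 rows>= 0.5 yaw now 4.71 q6 1.77
```

View pics/seaty.png

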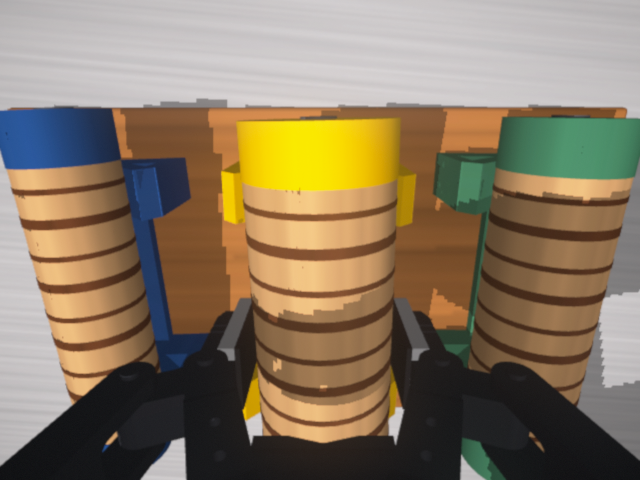

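The yellow roller is just above its V. The far block spans columns 222–414 and the near block 242–396, so yaw 4.6° is right and it needs about +2 mm in y. The neighbours are clear of the fingers.

Emit:
servo_tool:
  commands:
    - [[0,-0.001,0.002],0]
    - [[0,-0.0018,0.004],0]
    - [[0,-0.0018,0.006],0]
    - [[0,-0.0018,0.008],0]
    - [[0,-0.0018,0.01],0]
    - [[0,-0.0018,0.011],0]
    - [[0,-0.0018,0.011],0]

```text
t: 19.62
eef_pos: [0.5993, 0.2176, 0.0514]
eef_rot: [0.999, 0.041, 0.0, -0.0]
wrist_force: [-2.7, -0.4, 3.7]
finger_gap: 0.0502
finger_force: 64.0
```

Emit:
servo_tool:
  commands:
    - [[0,0,0.001],0]
    - [[0,0,0.002],0]
    - [[0,0,0.003],0]
    - [[0,0,0.003],0]

```text
t: 19.95
eef_pos: [0.5995, 0.2176, 0.0511]
eef_rot: [0.999, 0.041, 0.001, -0.0]
wrist_force: [-12.6, -3.0, 17.4]
finger_gap: 0.05
finger_force: 65.4
```

Emit:
servo_tool:
  commands:
    - [[0,0,-0.001],0]
    - [[0,0,-0.002],0]
    - [[0,0,-0.002],0]

```text
t: 20.2
eef_pos: [0.5995, 0.2176, 0.0512]
eef_rot: [0.999, 0.041, 0.001, -0.0]
wrist_force: [-5.2, -1.6, 8.7]
finger_gap: 0.0496
finger_force: 63.8
```

Emit:
servo_tool:
  commands:
    - [[0,0,0],0]
    - [[0,0,0],0]
    - [[0,0,0],0]
    - [[0,0,0],0]
    - [[0,0,0],0]
  grip: 0.064

```text
t: 20.62
eef_pos: [0.5992, 0.2175, 0.0491]
eef_rot: [0.999, 0.041, -0.0, 0.0]
wrist_force: [-0.1, 0.4, 0.3]
finger_gap: 0.064
finger_force: 0.0
```

Emit:
servo_tool:
  commands:
    - [[0,0,-0.01],0]
    - [[0,0,-0.03],0]
    - [[0,0,-0.06],0]
    - [[0,0,-0.1],0]
    - [[0,0,-0.14],0]
    - [[0,0,-0.175],0]
    - [[0,0,-0.175],0]

```text
t: 21.2
eef_pos: [0.6015, 0.2183, 0.2354]
eef_rot: [0.999, 0.041, 0.008, -0.002]
wrist_force: [-0.5, 0.7, 1.1]
finger_gap: 0.064
finger_force: 0.0
```

Run:
```python
from plant import r;from h import *
s,im,K,R,t=wrist(r,'rack4');print(s['t'],s['eef_pos'])
for c in HUE:
  for b,st in blobs(im,c,80,80):
    print(c,b.round(),st[4],cast(K,R,t,b,.058).round(4))
```

```text
21.2 [0.60148745 0.21827171 0.23540996]
blue [206. 129.] 1125 [0.6609 0.3159 0.058 ]
blue [241. 156.] 369 [0.6424 0.2877 0.058 ]
blue [183. 159.] 145 [0.6362 0.3344 0.058 ]
blue [251. 266.] 277 [0.5494 0.2766 0.058 ]
blue [197. 268.] 119 [0.5431 0.3234 0.058 ]
blue [224. 291.] 759 [0.5239 0.2999 0.058 ]
green [444. 135.] 1487 [0.6718 0.1291 0.058 ]
green [400. 154.] 349 [0.655  0.1613 0.058 ]
green [393. 264.] 253 [0.5613 0.1546 0.058 ]
green [458. 265.] 87 [0.5656 0.0983 0.058 ]
green [426. 295.] 775 [0.5348 0.1213 0.058 ]
yellow [324. 134.] 1574 [0.6651 0.2228 0.058 ]
yellow [286. 158.] 326 [0.6438 0.2522 0.058 ]
yellow [365. 160.] 305 [0.648  0.1888 0.058 ]
yellow [360. 266.] 255 [0.5576 0.1828 0.058 ]
yellow [286. 268.] 251 [0.5502 0.2462 0.058 ]
yellow [321. 299.] 1007 [0.5236 0.2141 0.058 ]
```

View pics/rack4.png

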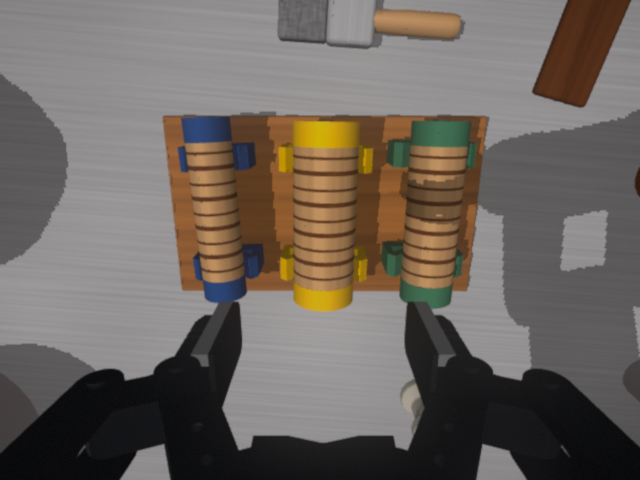

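All three rollers are bedded in their own cradles with their ends past the blocks, and the gripper is clear.

```bash
python3 -c "
from plant import r
print(r.job_done())"
```

```text
the job is handed in; nothing more can be done
None
```

The blue, green and yellow rollers are each bedded in the cradle of their own colour with both ends past the blocks, set down gently and released. The job was handed in at about 21 s, and nothing else was touched as far as the forces and pictures show.

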